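# Line up the pistons by bore on the assembly rail

## Robot

A 6-joint arm with a two-finger parallel gripper is mounted at the origin on the work surface. World frame = base frame: x ahead of the robot, y to its left, z up, the work surface at z = 0. Lengths are in m, angles in rad, forces in N, time in s.
With the tool pointing down it reaches from about 0.3 to 0.775 m from the base axis. Payload 14.6 kg.
Tool frame: the origin (TCP) lies midway between the tips of the shut fingers; the grasp point (between the pads) lies 19 mm behind it; z points along the fingers, y is the line along which they close (so a half turn about z gives the same grasp; the last joint's range is limited). The gripper opens to 94 mm and grips with 3 to 60 N. Pads are 16 mm wide; open, the fingers measure 119 mm over their backs; the gripper's body (75 mm by 177 mm) begins 78 mm behind the grasp point.
Start: joints at [-1.364, 0.3, 1.521, -0, 1.321, -0.067], TCP at [0.149, -0.53, 0.205] pointing down, gripper open.
Joint ranges: [-3.03, 3.03], [-0.79, 2.21], [0.23, 2.52], [-1.04, 4.18], [0, 3.07], [-2.55, 2.55]. Speed limits (rad/s): [2.22, 2.22, 2.57, 3.14, 3.14, 3.14].

## Interface

Orientations are given as a unit quaternion [w, x, y, z].
In Python, from bench import arm, imaging gives the robot as it stands. Calls block until the motion is done:
- arm.move_pose(position, orientation): joint-space move of the TCP to a pose.
- arm.move_straight(position, attitude=None, rate=0.15): straight line of the TCP; attitude=None keeps the orientation; rate is the mean speed in m/s.
- arm.move_j(angles): joint-space move.
- arm.move_gripper(opening, newtons=None): opening from 0.0 (shut) to 1.0 (fully open); newtons is the grip in N (None keeps the last); returns when the fingers have stopped.
- arm.dwell(seconds).
- arm.solve_ik(position, orientation): joint angles nearest the present ones, or None.
- arm.get_obs(): the state.
- imaging.grab_frame(name): name is "side" or "top" or "wrist"; returns a dict with "color" (480x640x3 uint8, red, green, blue), "mtx" (3x3 intrinsics, pixels), "R" (3x3) and "t" (3): a world point X has camera coordinates R X + t. Camera axes: x right, y down, z forward; pixel columns grow to the right and rows downward; lengths in m; the calibration is good to about 2 mm. A picture is of the moment at which its call begins. There is no depth.
A pose or a line that the arm cannot do raises arm.PlanningError and nothing moves.
- arm.finish_job(): hands the job in; it is judged then, once.
The state is a dict: "time": time; "joints": joint angles; "joint_velocities": joint speeds; "joint_torque": joint torques, N m; "tcp_pos": TCP position; "orientation": TCP orientation; "ft_force": force on the tool from outside, world axes, zero at the start; "moment": the same for the moment, N m; "gripper_width": opening from 0.0 (shut) to 1.0 (fully open); "finger_force": force on a finger pad.
Only numpy, scipy, OpenCV 4.12 (cv2) and the standard library are available. Lean on these libraries where they do the work, as an engineer would, in place of code of your own. Each camera call takes 0.05 s, during which the arm holds its last target. There are 200 camera calls.

## Task

Lay out the four loose aluminium pistons for ring fitting: stand one on each black pad of the blue rail, in order of diameter, the smallest next to the brass post and the largest farthest from it. Each must stand upright, crown up, centred on its pad; set them down gently, without dropping a piston or knocking one over.

Things in the scene. Friction and masses are not known exactly. Their poses are not given: they have to be found in the camera images.
- piston_40: bare-aluminium piston, the smallest of the four: a plain upright cylinder 40 mm in diameter and 44 mm tall with three dark ring grooves in the top 20 mm of its side and a small dark pin hole on two opposite sides; stands loose on the bench, flat crown up. Origin at the centre of its underside, z up along its axis
- piston_48: bare-aluminium piston, the second smallest of the four: a plain upright cylinder 48 mm in diameter and 48 mm tall with three dark ring grooves in the top 20 mm of its side and a small dark pin hole on two opposite sides; stands loose on the bench, flat crown up. Origin at the centre of its underside, z up along its axis
- piston_56: bare-aluminium piston, the second largest of the four: a plain upright cylinder 56 mm in diameter and 52 mm tall with three dark ring grooves in the top 20 mm of its side and a small dark pin hole on two opposite sides; stands loose on the bench, flat crown up. Origin at the centre of its underside, z up along its axis
- piston_64: bare-aluminium piston, the largest of the four: a plain upright cylinder 64 mm in diameter and 56 mm tall with three dark ring grooves in the top 20 mm of its side and a small dark pin hole on two opposite sides; stands loose on the bench, flat crown up. Origin at the centre of its underside, z up along its axis
- pad_a: one of four identical square black rubber pads, 74 mm across and 6 mm thick, fixed in a straight row, 90 mm from centre to centre, on a blue rail; which letter lies where in the row changes from start to start. Origin at the centre of its underside, so its top is 6 mm higher (16 mm above the bench)
- pad_b: one of four identical square black rubber pads, 74 mm across and 6 mm thick, fixed in a straight row, 90 mm from centre to centre, on a blue rail; which letter lies where in the row changes from start to start. Origin at the centre of its underside, so its top is 6 mm higher (16 mm above the bench)
- pad_c: one of four identical square black rubber pads, 74 mm across and 6 mm thick, fixed in a straight row, 90 mm from centre to centre, on a blue rail; which letter lies where in the row changes from start to start. Origin at the centre of its underside, so its top is 6 mm higher (16 mm above the bench)
- pad_d: one of four identical square black rubber pads, 74 mm across and 6 mm thick, fixed in a straight row, 90 mm from centre to centre, on a blue rail; which letter lies where in the row changes from start to start. Origin at the centre of its underside, so its top is 6 mm higher (16 mm above the bench)
- post: upright brass gauge post, 16 mm in diameter and 60 mm tall, on a 24 mm round steel foot 6 mm high, fixed on the blue rail in line with the pads at one end of the row (either end; the other end has only a low steel block), 70 mm from the centre of the nearest pad. Origin at the centre of its foot's underside, 10 mm above the bench
- rail: fixed blue steel rail on the bench beyond the pistons, 90 mm wide (its x), 470 mm long (its y, the line of the row), 10 mm thick, that carries the pads and the post. Origin at the centre of its underside
Mind the look-alikes: they are no part of the job. Leave any red look-alike of the piston_64 alone. What is shaped like the piston_40 but orange is not meant.

How it is judged:
By the outcome, as a careful person would: the job done as asked, in the order asked, and still so for the second after the job is handed in, with the robot touching nothing.
It also fails if it takes over 102 s, if anything falls off the work surface, if the arm or the gripper's body presses on something with over 40 N, if the wrist force passes 120 N, or if a joint passes its speed limit or range.

## Working session

There is one attempt and no reset: what is moved stays moved. The work goes in short steps, each a Python script; the robot and the scene stay as the last script left them, time stands still between calls to the robot, and variables do not carry over. Pictures are saved under pics/ and viewed, at most 14 in all, crops included, and the job is handed in when it is done.

```bash
mkdir -p pics
python3 - <<'E'
from bench import arm, imaging
import cv2, numpy as np
for n in("top","side"):
    f=imaging.grab_frame(n); cv2.imwrite(f"pics/{n}0.png",f["color"][:,:,::-1]); np.savez(f"{n}0.npz",**f)
    print(n,f["mtx"].tolist(),(-f["R"].T@f["t"]).round(3),f["R"].round(3).tolist())
o=arm.get_obs();print(o["time"],o["orientation"],o["ft_force"])
E
```

```text
top [[446.24426716433277, 0.0, 325.85896373826597], [0.0, 446.24426716433277, 239.80955293742215], [0.0, 0.0, 1.0]] [ 0.317 -0.036  0.963] [[0.029, -1.0, -0.002], [-0.98, -0.028, -0.196], [0.195, 0.007, -0.981]]
side [[619.2239258632891, 0.0, 314.54688890558356], [0.0, 619.2239258632891, 233.75295711248268], [0.0, 0.0, 1.0]] [0.332 0.565 0.837] [[-0.969, -0.246, -0.008], [-0.187, 0.759, -0.623], [0.159, -0.603, -0.782]]
0.1 [-4.84208294e-04  9.90642294e-01  1.36483002e-01 -3.35783702e-05] [-0.04952812 -0.49987958  0.56474798]
```

View pics/top0.png

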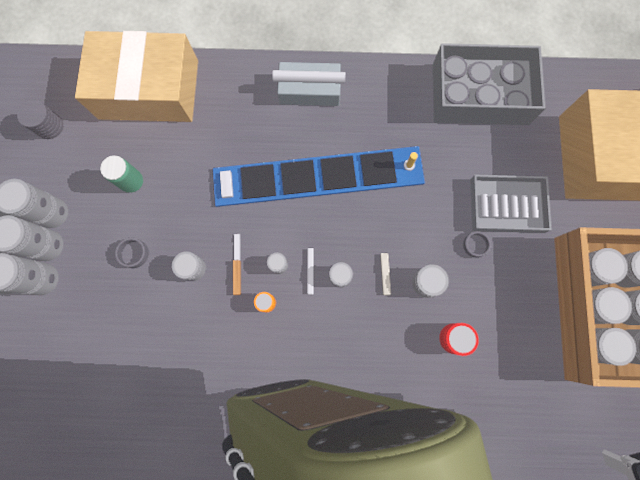

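View pics/side0.png

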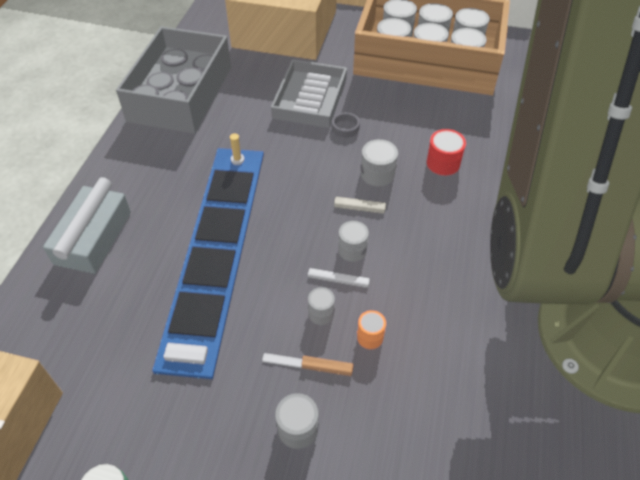

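Top view: the post is at (410,160), pads at (378,169), (338,173), (297,177) and (257,181). The grey pistons are at (186,266), (277,263), (341,274) and (432,281). The orange and red decoys are at (264,302) and (461,339), and flat tools lie between the pistons. The side view shows the same layout.

```bash
cat > h.py <<'E'
import cv2, numpy as np
def ray(f,p):
    u=cv2.undistortPoints(np.array([[p]],float),f["mtx"],None)[0,0]
    return -f["R"].T@f["t"], f["R"].T@np.array([u[0],u[1],1])
def onplane(f,p,z):
    c,d=ray(f,p); return c+d*(z-c[2])/d[2]
def tri(fs,ps):
    A=np.zeros((3,3));b=np.zeros(3);L=[]
    for f,p in zip(fs,ps):
        c,d=ray(f,p);d=d/np.linalg.norm(d);P=np.eye(3)-np.outer(d,d);A+=P;b+=P@c;L.append((P,c))
    x=np.linalg.solve(A,b); return x,max(np.linalg.norm(P@(x-c)) for P,c in L)
def blob(mask,seed,r):
    m=np.zeros_like(mask);cv2.circle(m,seed,r,255,-1);m&=mask
    n,l,s,c=cv2.connectedComponentsWithStats(m)
    i=min(range(1,n),key=lambda i:np.hypot(*(c[i]-seed))-(s[i,4]>30)*1000)
    k,_=cv2.findContours((l==i).astype('u1'),cv2.RETR_EXTERNAL,cv2.CHAIN_APPROX_NONE)
    return max(k,key=cv2.contourArea)
E
python3 - <<'E'
import cv2,numpy as np
from h import *
T=dict(np.load("top0.npz"));S=dict(np.load("side0.npz"))
seeds={"A":((184,265),(297,413)),"B":((277,261),(321,300)),"C":((341,273),(353,234)),"D":((432,280),(380,154))}
cr=[]
for k,(a,b) in seeds.items():
    for f,s in((T,a),(S,b)):
        g=f["color"][s[1]-32:s[1]+33,s[0]-32:s[0]+33]; cr.append(cv2.resize(g,(200,200),interpolation=0))
    print(k,[ [int(f["color"][s[1]+d,s[0]].mean()) for d in range(-30,40,3)] for f,s in((T,a),(S,b))])
cv2.imwrite("pics/crops.png",np.vstack([np.hstack(cr[:4]),np.hstack(cr[4:])])[:,:,::-1])
E
```

```text
A [[135, 137, 133, 137, 134, 132, 185, 205, 204, 203, 203, 205, 204, 203, 186, 105, 140, 135, 138, 137, 135, 138, 136, 140], [128, 126, 125, 133, 175, 193, 193, 194, 194, 194, 194, 194, 195, 194, 194, 194, 177, 146, 118, 113, 107, 107, 98, 94]]
B [[141, 140, 142, 140, 138, 136, 139, 164, 204, 206, 204, 204, 206, 194, 101, 135, 138, 131, 144, 136, 133, 136, 140, 137], [195, 222, 191, 127, 101, 108, 174, 199, 199, 198, 198, 198, 195, 164, 121, 122, 115, 113, 111, 102, 100, 100, 99, 100]]
C [[135, 135, 137, 135, 136, 134, 136, 200, 207, 206, 206, 208, 207, 206, 177, 135, 141, 139, 139, 139, 138, 139, 140, 140], [202, 147, 106, 99, 108, 131, 191, 205, 205, 206, 205, 205, 202, 171, 120, 117, 116, 115, 114, 107, 103, 102, 103, 103]]
D [[140, 138, 137, 136, 135, 181, 203, 204, 204, 204, 207, 206, 205, 207, 203, 178, 131, 135, 137, 136, 136, 135, 135, 137], [126, 127, 128, 127, 129, 158, 209, 214, 214, 214, 214, 213, 211, 188, 115, 115, 113, 112, 111, 112, 112, 98, 99, 98]]
```

View pics/crops.png

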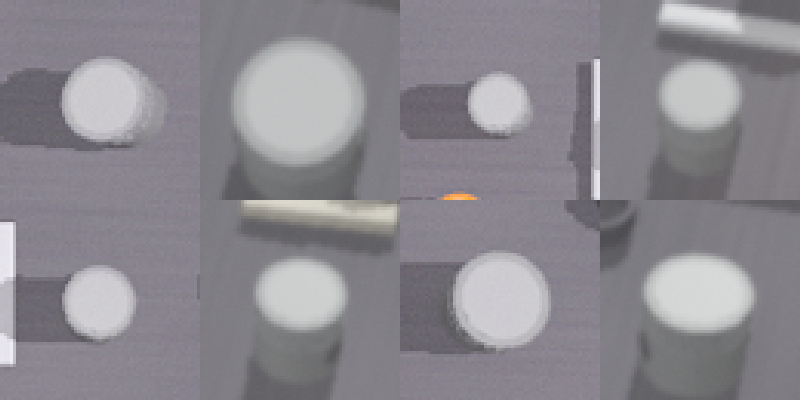

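The crowns are clean bright ellipses in both views, near 200 against sides of about 115–165. I'll segment them and the pads.

```bash
cat > meas.py <<'E'
import cv2,numpy as np
from h import *
T=dict(np.load("top0.npz"));S=dict(np.load("side0.npz"))
seeds={"A":((184,265),(297,413)),"B":((277,261),(321,300)),"C":((341,273),(353,234)),"D":((432,280),(380,154))}
for k,ss in seeds.items():
    ps=[];cs=[]
    for f,s in zip((T,S),ss):
        g=f["color"].mean(2); m=((g>(184 if f is T else 165))*255).astype('u1')
        c=blob(m,s,34); ps.append(cv2.fitEllipse(cv2.convexHull(c))[0]);cs.append(c)
    x,e=tri((T,S),ps); dd=[]
    for f,c in zip((T,S),cs):
        q=np.array([onplane(f,p[0],x[2])[:2] for p in c.astype(float)],np.float32)
        _,ax,_=cv2.fitEllipse(cv2.convexHull(q.reshape(-1,1,2)*1000)); dd.append([round(a,1) for a in ax])
    print(k,x.round(4),"gap",round(e*1e3,2),"dia mm",dd)
pads=[((378,169),(231,186)),((338,173),(220,224)),((297,177),(209,267)),((257,181),(196,313))]
P=[]
for ss in pads:
    ps=[];ar=[]
    for f,s in zip((T,S),ss):
        m=((f["color"].max(2)<62)*255).astype('u1')
        c=blob(m,s,36); b=cv2.convexHull(c)
        M=cv2.moments(b);ps.append((M["m10"]/M["m00"],M["m01"]/M["m00"]));ar.append(M["m00"])
    x,e=tri((T,S),ps);P.append(x);print("pad",x.round(4),"gap",round(e*1e3,2),np.round(ps,1).tolist(),ar)
print([np.linalg.norm(P[i+1]-P[i]).round(4) for i in range(3)])
E
python3 meas.py
```

```text
A [0.4393 0.2587 0.0525] gap 1.68 dia mm [[50.2, 51.4], [53.2, 53.6]]
B [0.4523 0.0723 0.045 ] gap 1.4 dia mm [[35.1, 36.4], [37.0, 37.8]]
C [ 0.431  -0.0618  0.0492] gap 1.45 dia mm [[43.7, 44.6], [46.0, 46.3]]
D [ 0.4224 -0.2483  0.0569] gap 1.34 dia mm [[59.5, 59.9], [62.5, 63.8]]Traceback (most recent call last):
  File "meas.py", line 22, in <module>
    M=cv2.moments(b);ps.append((M["m10"]/M["m00"],M["m01"]/M["m00"]));ar.append(M["m00"])
                                ~~~~~~~~^~~~~~~~~
ZeroDivisionError: float division by zero
```

Sizes and heights agree: B=40, C=48, A=56, D=64. The pad mask still needs fixing.

```bash
python3 - <<'E'
import numpy as np
for n,p,q in(("top0",(257,181),(257,201)),("side0",(196,313),(170,340))):
    c=np.load(n+".npz")["color"]; print(c[p[1],p[0]],[c[p[1],p[0]+d].tolist() for d in range(-44,45,4)])
E
sed -i 's/m=((f\["color"\].max(2)<62)\*255).astype/m=((f["color"].max(2)<75)*255).astype/' meas.py; python3 meas.py | tail -5
```

```text
[73 74 79] [[91, 106, 140], [65, 101, 154], [217, 214, 223], [227, 225, 232], [232, 229, 236], [76, 127, 197], [76, 132, 198], [77, 90, 120], [80, 78, 86], [72, 72, 77], [78, 76, 81], [73, 74, 79], [78, 74, 82], [77, 75, 79], [80, 78, 81], [80, 77, 78], [78, 133, 198], [66, 92, 144], [75, 75, 78], [79, 77, 80], [77, 74, 81], [77, 77, 81], [72, 73, 78]]
[70 72 73] [[123, 121, 127], [125, 123, 130], [125, 124, 130], [124, 122, 129], [115, 123, 145], [77, 107, 152], [69, 71, 72], [69, 71, 72], [69, 70, 72], [68, 69, 72], [68, 70, 71], [70, 72, 73], [71, 72, 74], [69, 70, 74], [70, 71, 74], [71, 71, 74], [70, 72, 73], [65, 75, 97], [82, 124, 179], [112, 113, 127], [128, 126, 133], [126, 126, 131], [129, 127, 133]]
A [0.4393 0.2587 0.0525] gap 1.68 dia mm [[50.2, 51.4], [53.2, 53.6]]
B [0.4523 0.0723 0.045 ] gap 1.4 dia mm [[35.1, 36.4], [37.0, 37.8]]
C [ 0.431  -0.0618  0.0492] gap 1.45 dia mm [[43.7, 44.6], [46.0, 46.3]]
D [ 0.4224 -0.2483  0.0569] gap 1.34 dia mm [[59.5, 59.9], [62.5, 63.8]]
pad [ 0.6915 -0.1558 -0.01  ] gap 0.61 [[383.4, 164.3], [226.6, 187.8]] [127.0, 825.0]Traceback (most recent call last):
  File "meas.py", line 22, in <module>
    M=cv2.moments(b);ps.append((M["m10"]/M["m00"],M["m01"]/M["m00"]));ar.append(M["m00"])
                                ~~~~~~~~^~~~~~~~~
ZeroDivisionError: float division by zero
```

```bash
sed -i 's/max(2)<75/max(2)<98/' meas.py; python3 meas.py | tail -5
python3 - <<'E'
from bench import arm
import numpy as np
print(arm.get_obs()["gripper_width"])
from scipy.spatial.transform import Rotation as R
def q(th): return np.array([0,np.cos(th/2),np.sin(th/2),0])
# tool down, tool y dir = (sin th,-cos th,0)
for p in [(.452,.072,.3),(.43,-.06,.3),(.44,.26,.3),(.42,-.25,.3),(.6,-.16,.3),(.58,.12,.3),(.6,-.16,.04),(.58,.12,.04)]:
    for d in(0,90,-90):
        s=arm.solve_ik(p,q(np.radians(d))); print(p,d,None if s is None else np.round(s,2))
E
```

```text
pad [ 0.6748 -0.1405  0.0125] gap 1.57 [[377.8, 168.5], [229.9, 186.5]] [976.0, 1162.5]
pad [ 0.6624 -0.0514  0.0119] gap 1.59 [[338.0, 172.7], [219.8, 224.8]] [973.5, 1352.0]
pad [0.6495 0.038  0.0117] gap 1.67 [[297.9, 177.2], [208.8, 267.3]] [979.5, 1598.0]
pad [0.6368 0.1272 0.0121] gap 1.62 [[257.7, 181.5], [196.4, 314.5]] [985.5, 1890.5]
[np.float64(0.0899), np.float64(0.0903), np.float64(0.0902)]
1.003534135603341
(0.452, 0.072, 0.3) 0 [ 0.08  0.03  1.62 -0.    1.5   1.65]
(0.452, 0.072, 0.3) 90 [ 0.08  0.03  1.62 -0.    1.5   0.08]
(0.452, 0.072, 0.3) -90 None
(0.43, -0.06, 0.3) 0 [-0.22 -0.02  1.67 -0.    1.5   1.35]
(0.43, -0.06, 0.3) 90 [-0.22 -0.02  1.67 -0.    1.5  -0.22]
(0.43, -0.06, 0.3) -90 None
(0.44, 0.26, 0.3) 0 [ 0.46  0.16  1.48 -0.    1.51  2.03]
(0.44, 0.26, 0.3) 90 [ 0.46  0.16  1.48 -0.    1.51  0.46]
(0.44, 0.26, 0.3) -90 None
(0.42, -0.25, 0.3) 0 [-0.61  0.1   1.54 -0.    1.5   0.96]
(0.42, -0.25, 0.3) 90 [-0.61  0.1   1.54 -0.    1.5  -0.61]
(0.42, -0.25, 0.3) -90 [-0.61  0.1   1.54 -0.    1.5   2.53]
(0.6, -0.16, 0.3) 0 [-0.32  0.42  1.15 -0.    1.58  1.25]
(0.6, -0.16, 0.3) 90 [-0.32  0.42  1.15 -0.    1.58 -0.32]
(0.6, -0.16, 0.3) -90 None
(0.58, 0.12, 0.3) 0 [ 0.14  0.35  1.24 -0.    1.55  1.71]
(0.58, 0.12, 0.3) 90 [ 0.14  0.35  1.24 -0.    1.55  0.14]
(0.58, 0.12, 0.3) -90 None
(0.6, -0.16, 0.04) 0 [-0.32  0.63  1.45 -0.    1.06  1.25]
(0.6, -0.16, 0.04) 90 [-0.32  0.63  1.45 -0.    1.06 -0.32]
(0.6, -0.16, 0.04) -90 None
(0.58, 0.12, 0.04) 0 [ 0.14  0.57  1.54 -0.    1.03  1.71]
(0.58, 0.12, 0.04) 90 [ 0.14  0.57  1.54 -0.    1.03  0.14]
(0.58, 0.12, 0.04) -90 None
```

Pad centres lie 90 mm apart, as expected. I'll start moving: a wrist view from above the rail first, then one over the pistons.

```bash
cat >> h.py <<'E'
TH=np.radians(98.1)
Q=[0,np.cos(TH/2),np.sin(TH/2),0]
E
python3 - <<'E'
from bench import arm,imaging
from h import *
fs=[]
for i,p in enumerate([(.52,-.08,.33),(.54,.06,.33)]):
    arm.move_pose(p,Q); arm.dwell(.2)
    f=imaging.grab_frame("wrist");np.savez(f"w{i}.npz",**f);fs.append(f["color"])
    print((-f["R"].T@f["t"]).round(3),f["R"][2].round(2),arm.get_obs()["time"],arm.get_obs()["tcp_pos"])
cv2.imwrite("pics/w.png",cv2.resize(np.vstack(fs),(400,600))[:,:,::-1])
E
```

```text
[ 0.511 -0.005  0.51 ] [ 0.04 -0.26 -0.97] 2.4833 [ 0.51993858 -0.0803745   0.3299179 ]
[0.531 0.135 0.51 ] [ 0.04 -0.26 -0.97] 3.3583 [0.54004214 0.05903512 0.3300633 ]
```

View pics/w.png

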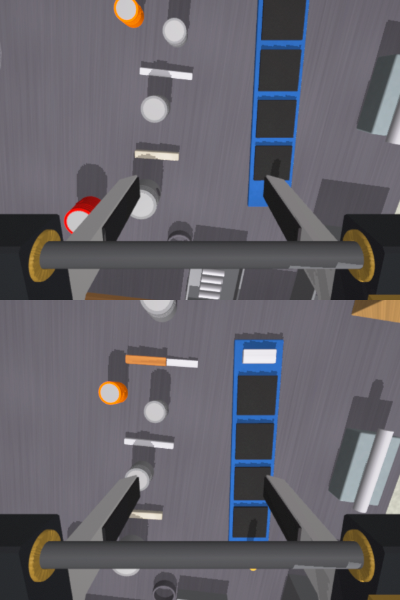

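The wrist frames show the rail with its pads and pistons B and C. At full scale, the frame-0 pads are at (442,189) and (445,109). The frame-1 pads are at (411,152), (406,224) and (403,291). Next I'll cross-check these positions.

Run:
```python
from h import *
W=[dict(np.load(f"w{i}.npz")) for i in(0,1)];T=dict(np.load("top0.npz"));S=dict(np.load("side0.npz"))
def pc(f,s):
    c=blob(((f["color"].max(2)<98)*255).astype('u1'),s,62); M=cv2.moments(cv2.convexHull(c)); return (M["m10"]/M["m00"],M["m01"]/M["m00"])
def cc(f,s):
    c=blob(((f["color"].mean(2)>184)*255).astype('u1'),s,30); return cv2.fitEllipse(cv2.convexHull(c))[0]
for n,l in {"p-.05":((442,189),(403,291)),"p.038":((445,109),(406,224)),"p.127":(None,(411,152))}.items():
    fs=[W[i] for i in(0,1) if l[i]]; ps=[pc(W[i],l[i]) for i in(0,1) if l[i]]
    print(n,np.round(ps,1).tolist(),[onplane(f,p,.016).round(4) for f,p in zip(fs,ps)], tri(fs,ps) if len(fs)>1 else "")
for n,l in {"B":((280,48),(248,178)),"C":((246,174),None)}.items():
    for i in(0,1):
        if l[i]: print(n,i,onplane(W[i],cc(W[i],l[i]),.044 if n=="B" else .048).round(4))
for t,s in (((338,173),(220,224)),((257,181),(196,313))):
    print([onplane(f,pc(f,p),.016).round(4) for f,p in((T,t),(S,s))])
```

```text
p-.05 [[440.7, 189.3], [412.2, 301.6]] [array([ 0.6626, -0.05  ,  0.016 ]), array([ 0.6773, -0.06  ,  0.016 ])] (array([ 0.66153581, -0.04783806,  0.04405988]), np.float64(0.007165909175030285))
p.038 [[446.6, 111.8], [406.3, 225.4]] [array([0.6501, 0.0389, 0.016 ]), array([0.6501, 0.0395, 0.016 ])] (array([0.65062789, 0.03906439, 0.01396208]), np.float64(8.441113491582762e-05))
p.127 [[410.3, 151.8]] [array([0.6377, 0.128 , 0.016 ])] 
B 0 [0.4537 0.0736 0.044 ]
B 1 [0.4535 0.0733 0.044 ]
C 0 [ 0.4321 -0.0609  0.048 ]
[array([ 0.6593, -0.0514,  0.016 ]), array([ 0.6625, -0.0487,  0.016 ])]
[array([0.6337, 0.1264, 0.016 ]), array([0.637 , 0.1291, 0.016 ])]
```

The wrist and static views agree to about 1 mm. The wrist sits (+1.2, +1.2 mm) off for both pads and pistons. Placing the first piston now.

```bash
cat > job.py <<'E'
from bench import arm,imaging
from h import *
PIS={40:(.4536,.0735),48:(.4321,-.0608),56:(.4405,.2599),64:(.4236,-.2471)}
PAD={40:(.6752,-.1391),48:(.6626,-.0499),56:(.6501,.0392),64:(.6376,.1283)}
def fz(): return arm.get_obs()["ft_force"][2]
def go(d,zg=.007):
    x,y=PIS[d];u,v=PAD[d]
    arm.move_gripper((d+24)/94)
    arm.move_pose((x,y,.11),Q); arm.move_straight((x,y,zg),rate=.12)
    f0=fz(); arm.move_gripper(0,25); o=arm.get_obs()
    print(d,"width mm",round(o["gripper_width"]*94,1),"force",o["finger_force"])
    arm.move_straight((x,y,.12),rate=.12); o=arm.get_obs(); w0=fz()
    print("held",o["gripper_width"]*94,"weight",w0-f0)
    arm.move_pose((u,v,.13),Q); arm.move_straight((u,v,zg+.020),rate=.1); arm.dwell(.2)
    w0=fz(); z=zg+.020
    while z>zg+.0135 and fz()-w0<3: z-=.0007; arm.move_straight((u,v,z),rate=.02)
    print("contact z",z-zg,"dF",fz()-w0,arm.get_obs()["tcp_pos"])
    arm.move_gripper(min(1,(d+16)/94)); arm.dwell(.1)
    arm.move_straight((u,v,.13),rate=.15)
    print("t",arm.get_obs()["time"])
E
python3 - <<'E'
from job import *
go(40)
arm.move_pose((.54,-.10,.3),Q); arm.dwell(.2)
f=imaging.grab_frame("top");np.savez("t1.npz",**f)
g=imaging.grab_frame("wrist");np.savez("w2.npz",**g)
cv2.imwrite("pics/a.png",np.vstack([cv2.resize(f["color"],(400,300)),cv2.resize(g["color"],(400,300))])[:,:,::-1])
E
```

```text
40 width mm 39.4 force 25.000808537006378
held 39.75115199053313 weight -1.0791800654899173
contact z 0.015800000000000005 dF 5.494627205840779 [ 0.67528614 -0.13913482  0.02330617]
t 13.0583
```

View pics/a.png

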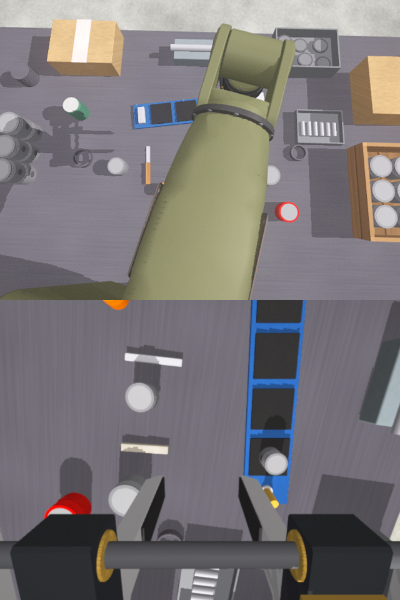

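The 40 mm piston stands on the pad next to the post (lower panel, (274,460)). Contact came at 15.8 mm, which confirms the pad height. Now the rest.

Run:
```python
from job import *
for d in(48,56,64): go(d)
arm.move_j([-1.364,.3,1.521,0,1.321,-.067]); arm.dwell(.3)
F={n:imaging.grab_frame(n) for n in("top","side")}
for n in F: np.savez(n+"1.npz",**F[n])
cv2.imwrite("pics/e.png",np.vstack([cv2.resize(F["top"]["color"][120:270,180:480],(600,300)),cv2.resize(F["side"]["color"][120:390,60:600],(600,300))])[:,:,::-1])
print(arm.get_obs()["time"])
```

```text
48 width mm 47.6 force 25.00078797340393
held 47.84188837492912 weight -0.5340370557860291
contact z 0.015800000000000005 dF 6.8125765915179315 [ 0.66266552 -0.04990818  0.02328306]
t 23.4583
56 width mm 55.9 force 25.000674426555634
held 55.605917146732466 weight -3.268167856665231
contact z 0.015800000000000005 dF 7.312044220640908 [0.65015551 0.03918463 0.02327762]
t 33.4583
64 width mm 63.7 force 25.00076115131378
held 63.963128082676704 weight -1.8969125334648211
contact z 0.015800000000000005 dF 7.204559870615053 [0.63767496 0.12830814 0.02331411]
t 43.825
47.1167
```

View pics/e.png

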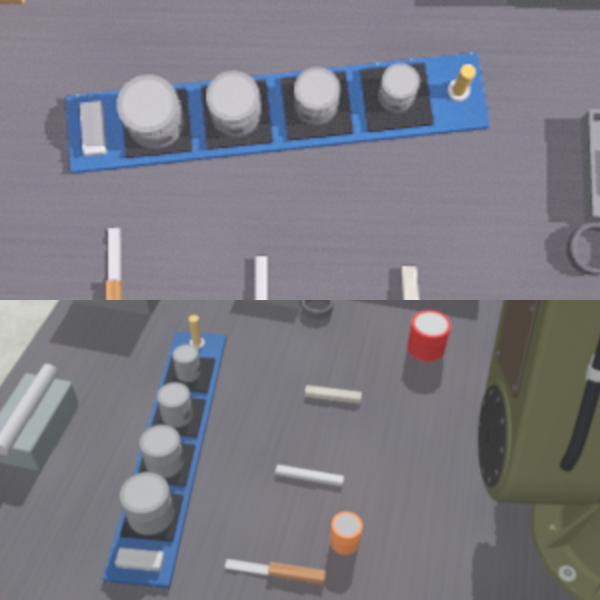

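All four stand upright in the right order. I'll check the centring numerically against the pads, using the same cameras.

Run:
```python
from h import *
T=dict(np.load("top1.npz"));S=dict(np.load("side1.npz"))
pad={40:(.6748,-.1405),48:(.6624,-.0514),56:(.6495,.038),64:(.6368,.1272)}
sd={40:((380,161),(227,172)),48:((338,166),(217,205)),56:((296,170),(205,246)),64:((254,172),(190,294))}
for k,ss in sd.items():
    ps=[cv2.fitEllipse(cv2.convexHull(blob(((f["color"].mean(2)>t)*255).astype('u1'),s,34)))[0] for f,s,t in zip((T,S),ss,(184,165))]
    x,e=tri((T,S),ps); print(k,x.round(4),round(e*1e3,2),"off mm",((x[:2]-pad[k])*1e3).round(1))
```

```text
40 [ 0.6733 -0.1393  0.067 ] 1.64 off mm [-1.5  1.2]
48 [ 0.6629 -0.0507  0.0646] 1.6 off mm [0.5 0.7]
56 [0.6504 0.0381 0.0683] 1.66 off mm [0.9 0.1]
64 [0.6379 0.1275 0.0725] 1.63 off mm [1.1 0.3]
```

```bash
python3 -c "
from bench import arm
print(arm.finish_job())"
```

```text
the job is handed in; nothing more can be done
None
```

All four pistons stand upright on their pads, ordered 40, 48, 56, 64 mm from the brass post, each measured within about 2 mm of its pad centre; the job was handed in at about 47 s, with no verdict shown.

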